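# Stow the carving mallet in its sprung collar

## Robot

A 6-joint arm with a two-finger parallel gripper is mounted at the origin on the work surface. World frame = base frame: x ahead of the robot, y to its left, z up, the work surface at z = 0. Lengths are in m, angles in rad, forces in N, time in s.
With the tool pointing down it reaches from about 0.4 to 0.825 m from the base axis. Payload 7 kg.
Tool frame: the origin (TCP) lies midway between the tips of the shut fingers; the grasp point (between the pads) lies arm.hold_point_z behind it (arm.hold_point_z is the distance from the TCP to the grasp point, in m); z points along the fingers, y is the line along which they close (so a half turn about z gives the same grasp; the last joint's range is limited). The gripper opens to 88 mm and grips with 3 to 60 N. Pads are 19 mm wide; open, the fingers measure 130 mm over their backs; the gripper's body (78 mm by 193 mm) begins 47 mm behind the grasp point.
Start: joints at [0.288, 0.359, 0.012, 0, -1.224, -0.288], TCP at [0.675, -0, 0.227] pointing down, gripper open.
Joint ranges: [-3.07, 3.07], [-1.43, 2.12], [-1.02, 1.25], [-3.03, 1.67], [-3.05, -0], [-3.03, 3.03]. Speed limits (rad/s): [2.39, 2.39, 3.01, 3.14, 3.14, 3.14].

## Interface

Orientations are given as [roll, pitch, yaw] about the fixed x, y, z axes, in that order (R = Rz(yaw) Ry(pitch) Rx(roll)).
In Python, from station import arm gives the robot as it stands.
- The arm moves only by the shell command python3 -m crank 'ROWS' [OPENING] [FORCE]. ROWS is JSON, a list that holds one entry, the list of rows, each a list of 4 numbers: the shift along the tool's x, y, z in units of 25 mm (1.0 is 25 mm), then the turn about the tool's z in units of 5 degrees (1.0 is 5 degrees). A call has 1 to 12 rows; each row is the pose to reach, as a shift and turn from the pose commanded when the call began, along the tool's axes at that moment; what a row does not reach only later rows make up. A row lasts 1/8 s, in which the tool goes at most 62.5 mm and 10.7 degrees, less where a joint would pass 70% of its speed; a pose out of reach is approached as far as the arm can. A call with a gripper value outside its range is refused whole. OPENING is the closure, from 0 (fully open) to 1 (shut), set as the call begins (- or left out, the last holds). The fingers move at their own pace and stop on an object; FORCE is the grip in N (left out, the last holds). Time passes only in rows, so rows that repeat a pose let the fingers close. It gives the time, the measured TCP pose, the force, the opening and the grip force at its end, in the units of the state.
- arm.get_state(): the state, without advancing time (a new reading comes with each control period).
- arm.grab_frame(name): name is "scene" or "side" or "wrist"; returns (picture, depth): 480x640x3 uint8, red, green, blue; 480x640 float32, m along the optical axis (not along the pixel's ray), 0 where there is no reading.
- arm.get_calibration(name): a dict with "mtx" (3x3 intrinsics, pixels), "R" (3x3) and "t" (3): a world point X has camera coordinates R X + t; the wrist camera has in their place "mount" (4x4, takes a point from camera to tool coordinates, whose origin is the TCP and whose axes are the flange's). Camera axes: x right, y down, z forward; pixel columns grow to the right and rows downward; lengths in m; the calibration is good to about 2 mm. A picture is of the moment at which its call begins: read the wrist's pose just before it. get_calibration takes no time and is no camera call.
- arm.job_done(): hands the job in; it is judged then, once.
Trained networks look in the newest picture that a camera, given by its name, has taken for a name from the list of things; names that differ only in an ending like _2 or _b are one class to them, and where a whole thing is asked for, a point or a joint stands for the part that bears it (a point fixed in the world has none). Each returns a list of dicts, best first, with "score" (0 to 1); they miss things now and then, are a little off and sometimes report something else, mostly with a low value. They report only what shows in the picture. A call takes as long as a camera call.
- arm.recognise(thing, camera): "extent" ([left, top, width, height] in pixels, round what is visible of it).
- arm.trace(thing, camera): "mask" (480x640 bool, what is visible of it) and "extent" ([left, top, width, height] in pixels, round what is visible of it).
The state is a dict: "t": time; "q": joint angles; "qd": joint speeds; "joint_efforts": joint torques, N m; "eef_pos": TCP position; "ee_rot": TCP orientation; "force": force on the tool from outside, world axes, zero at the start; "moment": the same for the moment, N m; "width": finger opening in m; "gripper_force": force on a finger pad.
Only numpy, scipy, OpenCV 4.12 (cv2) and the standard library are available. Lean on these libraries where they do the work, as an engineer would, in place of code of your own. Each camera call takes 0.05 s, during which the arm holds its last target. There are 200 camera calls.

## Task

Take the square-headed wooden mallet off the two-railed trestle and stow it in the steel collar of the tool stand: handle first down through the collar, pushed home until its head sits flat on the collar's rim, then let go. The collar has been clamped by hand and is not quite where it is marked, so feel for its hole gently, and never push hard on it. Leave the other tools and things where they are.

Things in the scene. Friction and masses are not known exactly. Their poses are not given: they have to be found in the camera images.
- mallet_head (a point): Centre of the head of the square-headed wooden mallet (about 0.28 kg). Head 96 mm long (x axis) by 44 mm wide (y axis, the way to grip it) by 56 mm high (z, up): its underside is 28 mm below this point. The round handle hangs straight down from the middle of the underside.
- mallet_foot (a point): Centre of the blunt foot (lower end) of that mallet's handle, 153 mm below its head's centre. Handle 125 mm long: 17 mm in diameter from the blunt foot up to 80 mm above it, then swelling roundly to 20 mm at 85 mm above the foot, and 20 mm from there to the head.
- round_mallet_head (a point): Centre of the head of another, round-headed mallet (head 54 to 62 mm in diameter, 65 mm high) that hangs on the same trestle and stays there.
- trestle: Wooden trestle fixed to the bench, origin at the centre of its foot. Two level rails along its y axis, 280 mm long, 22 mm wide, 30 mm apart, tops 150 mm above the bench. The two mallets hang with heads on the rails, handles down in the gap, about 70 mm either side of the middle; which is where varies. They lift straight up.
- ring_mark (a point): Nominal centre of the collar's mouth, at the height of its flat upper rim, 140 mm above the bench (the height is true). The real collar is clamped 5 to 13 mm from here towards the post (this point's +x) and up to 9 mm to either side (y), anew each time. It is rigidly fixed. Steel tube, axis vertical: hole 24 mm in diameter, no chamfer, 38 mm outside, 30 mm tall.
- shoe_mark (a point): Nominal place (off by as much as the collar) of the nose of one of two facing rubber shoes on springs in the collar, on its +x and -x sides: 22 mm below the rim, 8.7 mm from the axis. Each yields up to 6 mm, pressing with 4 to 8 N. They rub on the handle's thick part: the last 30 mm or so need a push of 4 to 20 N. Collar and clamp stand 40 N from the mallet.
- stand: Tool stand fixed to the bench, origin at the centre below the nominal collar: light wooden foot 170 x 110 x 10 mm, steel post 75 mm away on the +x side that carries the collar on a clamped arm. Nothing of it rises above the collar's rim.
- chisel: Chisel lying on the bench, 200 mm long, handle 22 mm thick; leave alone.
- inkstone: Dark ink stone, 120 x 85 x 26 mm; leave alone.
- seal: Marble seal block, 32 x 32 x 75 mm, upright; leave alone.
- paperweight: Pale wooden bar, 35 x 190 x 24 mm; leave alone.
- ink_jar: Amber glass jar with black lid, 60 mm in diameter, 75 mm high; leave alone.
- brush_pot: Blue ceramic pot of brushes, 90 mm in diameter, 260 mm high with the brushes; leave alone.
- moulding: Piece of carved wooden moulding, 60 x 150 x 37 mm; leave alone.

How it is judged:
By the outcome, as a careful person would: the job done as asked, in the order asked, and still so for the second after the job is handed in, with the robot touching nothing.
It also fails if it takes over 72 s, if anything falls off the work surface, if the arm or the gripper's body presses on something with over 40 N, if the wrist force passes 120 N, or if a joint passes its speed limit or range.

## Working session

There is one attempt and no reset: what is moved stays moved. The work goes in short steps, Python scripts to look and compute and a shell command to move; the robot and the scene stay as the last step left them, time stands still between calls to the robot, and variables do not carry over. Pictures are saved under pics/ and viewed, at most 10 in all, crops included, and the job is handed in when it is done.

```bash
ls; mkdir -p pics
cat > h.py <<'E'
import numpy as np, cv2
from station import arm
from scipy.spatial.transform import Rotation as Ro
def cam(n):
    c=arm.get_calibration(n); K=np.array(c['mtx'])
    if 'mount' in c:
        s=arm.get_state(); T=np.eye(4); T[:3,:3]=Ro.from_euler('xyz',s['ee_rot']).as_matrix(); T[:3,3]=s['eef_pos']
        W=T@np.array(c['mount']); return K,W[:3,:3],W[:3,3]
    R=np.array(c['R']); t=np.array(c['t']).ravel(); return K,R.T,-R.T@t
def pts(n,depth,mask,C=None):
    K,R,o=C or cam(n); v,u=np.nonzero(mask&(depth>0)); d=depth[v,u]
    P=np.stack([(u-K[0,2])/K[0,0]*d,(v-K[1,2])/K[1,1]*d,d],1); return P@R.T+o
def shot(n,f):
    C=cam(n); im,d=arm.grab_frame(n); cv2.imwrite('pics/'+f+'.png',im[:,:,::-1]); np.save('pics/'+f+'.npy',d); return im,d,C
E
python3 - <<'E'
from h import *
s=arm.get_state(); print(s, arm.hold_point_z)
for n in ('scene','side','wrist'):
    im,d,C=shot(n,n+'0'); print(n,C[2].round(3))
    for th in ('mallet_head','round_mallet_head','trestle','ring_mark','stand'):
        for r in arm.trace(th,n)[:2]:
            P=pts(n,d,r['mask'],C); 
            if len(P): print(th,round(r['score'],2),np.array(r['extent']).round(),np.median(P,0).round(3),np.percentile(P,3,axis=0).round(3),np.percentile(P,97,axis=0).round(3))
E
```

```text
pics
{'t': 0.0, 'q': array([ 2.88110818e-01,  3.59424694e-01,  1.10338422e-02, -3.39486391e-04,
       -1.22410971e+00, -2.88093979e-01]), 'qd': array([ 0.00111332,  0.00105384, -0.00151543,  0.00122277, -0.00147975,
        0.00061844]), 'joint_efforts': array([-8.00930356e-04, -5.82726967e+01,  2.93058443e+01,  6.99745238e+00,
        6.93249181e-03, -2.06530804e-04]), 'eef_pos': array([ 6.74495321e-01, -2.83979730e-05,  2.25589281e-01]), 'ee_rot': array([ 3.13986797e+00, -1.78281510e-04, -1.57089496e+00]), 'force': array([ 0.36380432, -0.89213179,  0.28727202]), 'moment': array([-0.06443188,  0.01090092, -0.06567221]), 'gripper_force': 0.0, 'width': 0.087758845263012} 0.0188
scene [1.574 0.528 0.838]
mallet_head 0.67 [409. 255.  48. 103.] [0.743 0.317 0.091] [0.677 0.276 0.008] [0.761 0.355 0.237]
mallet_head 0.48 [292. 191.  31.  52.] [ 0.537 -0.128  0.067] [ 0.5   -0.144  0.034] [ 0.582 -0.103  0.18 ]
round_mallet_head 0.94 [255. 167.  25.  57.] [ 0.527 -0.258  0.187] [ 0.497 -0.286  0.053] [ 0.544 -0.237  0.217]
round_mallet_head 0.29 [287. 190.  35.  53.] [ 0.537 -0.127  0.075
[... 821 characters left out ...]
] [0.593 0.204 0.01 ] [0.51  0.148 0.003] [0.667 0.256 0.106]
stand 0.62 [256. 219.  27.  32.] [ 0.769 -0.184  0.024] [ 0.755 -0.257  0.003] [ 0.791 -0.108  0.027]
wrist [ 0.676 -0.084  0.385]
mallet_head 0.97 [483.   0. 155.  75.] [ 0.557 -0.118  0.187] [ 0.515 -0.131  0.15 ] [ 0.581 -0.105  0.207]
trestle 0.62 [393.  32. 236. 136.] [ 0.558 -0.08   0.15 ] [ 0.507 -0.116  0.016] [ 0.587 -0.056  0.152]
ring_mark 0.58 [309. 316. 144. 105.] [0.61  0.214 0.011] [0.525 0.137 0.007] [0.67  0.252 0.086]
ring_mark 0.23 [480.   0. 159.  75.] [ 0.557 -0.118  0.187] [ 0.517 -0.13   0.154] [ 0.581 -0.105  0.207]
stand 0.89 [311. 317. 142. 102.] [0.609 0.214 0.011] [0.525 0.138 0.008] [0.67  0.251 0.083]
```

Run:
```python
import cv2,numpy as np
a=cv2.imread('pics/scene0.png')[120:420,200:500];b=cv2.imread('pics/side0.png')[140:440,180:480]
cv2.imwrite('pics/c0.png',cv2.resize(np.hstack([a,b]),(800,400),interpolation=cv2.INTER_CUBIC))
```

```text
(no output)
```

View pics/c0.png

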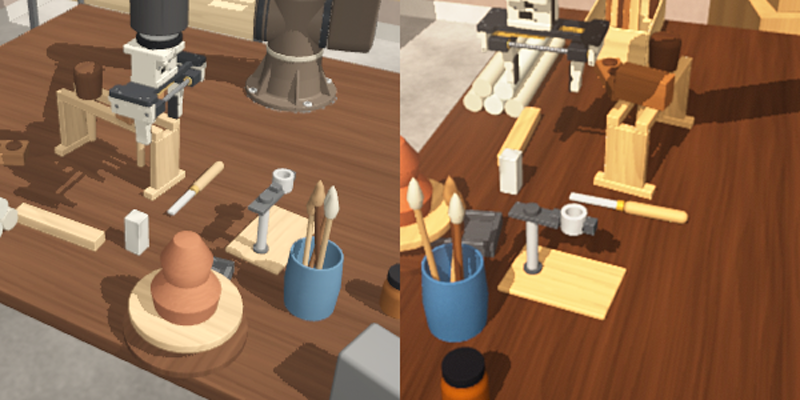

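View pics/wrist0.png

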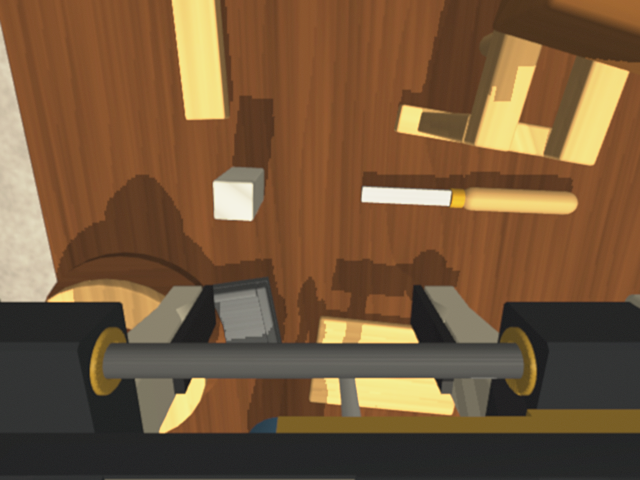

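Run:
```python
from h import *
for n in ('scene','side','wrist'):
    d=np.load(f'pics/{n}0.npy'); P=pts(n,d,np.ones(d.shape,bool))
    def rect(name,Q):
        if len(Q)<8: print(n,name,len(Q));return
        r=cv2.minAreaRect((Q[:,:2]*1000).astype(np.float32)); print(n,name,len(Q),'med',np.median(Q,0).round(4),'rect',np.round(r[0],1),np.round(r[1],1),round(r[2],1))
    A=(P[:,0]>.45)&(P[:,0]<.62)&(P[:,1]>-.2)&(P[:,1]<-.08)
    rect('headtop',P[A&(P[:,2]>.198)&(P[:,2]<.212)]); rect('headall',P[A&(P[:,2]>.156)&(P[:,2]<.212)])
    B=(P[:,0]>.44)&(P[:,0]<.62)&(P[:,1]>-.36)&(P[:,1]<-.0)
    rect('rails',P[B&(P[:,2]>.144)&(P[:,2]<.154)])
    C=(P[:,0]>.48)&(P[:,0]<.70)&(P[:,1]>.13)&(P[:,1]<.26)
    rect('foot',P[C&(P[:,2]>.005)&(P[:,2]<.014)])
    Q=P[C&(P[:,2]>.134)&(P[:,2]<.146)];rect('collar',Q)
    rect('high',P[C&(P[:,2]>.09)&(P[:,2]<.16)])
```

```text
scene headtop 0
scene headall 57 med [ 0.5742 -0.1245  0.1635] rect [ 541.6 -115.1] [ 38.8 103. ] 54.3
scene rails 472 med [ 0.541  -0.2153  0.1497] rect [ 527.4 -192. ] [282.1  81.2] 80.3
scene foot 1491 med [0.6043 0.2022 0.01  ] rect [577.8 199.4] [110.3 203.4] 83.5
scene collar 112 med [0.5785 0.198  0.1392] rect [576.7 199.3] [33.3 40.2] 79.9
scene high 579 med [0.6085 0.1974 0.1249] rect [607.5 193.8] [ 36.2 134.5] 81.6
side headtop 477 med [ 0.529  -0.122   0.2054] rect [ 529.9 -128.8] [54.3 97.9] 77.0
side headall 1176 med [ 0.5272 -0.1138  0.1918] rect [ 530.  -128.8] [54.3 99.2] 77.0
side rails 485 med [ 0.5172 -0.0981  0.1498] rect [ 516.5 -192. ] [288.7  96.8] 77.1
side foot 2970 med [0.5818 0.2081 0.0099] rect [595.4 198.8] [115.6 181.8] 84.2
side collar 178 med [0.5738 0.2026 0.1389] rect [574.4 199.7] [37.3 37.7] 40.0
side high 1078 med [0.5962 0.2027 0.1231] rect [605.6 195.4] [ 39.5 131.1] 80.7
wrist headtop 2782 med [ 0.5581 -0.12    0.206 ] rect [ 557.4 -121.8] [12.5 49.1] 74.9
wrist headall 7444 med [ 0.5576 -0.118   0.1894] rect [ 540.8 -116.1] [14.2 85.3] 71.9
wrist rails 9096 med [ 0.5556 -0.0858  0.1507] rect [544.  -92.1] [71.5 83.6] 80.8
wrist foot 5592 med [0.6008 0.2187 0.0108] rect [590.3 197.1] [110.9 169.7] 83.5
wrist collar 0
wrist high 73 med [0.6399 0.1839 0.0925] rect [639.6 185.1] [ 5.6 15.8] 88.1
```

Run:
```python
from h import *
c=arm.get_calibration('wrist'); print(np.array(c['mount']).round(4),np.array(c['mtx']).round(1))
K,R,o=cam('wrist')
for v in (60,120,180,240):
    r=R@np.linalg.solve(K,[320,v,1]); print(v,(o+r*(.14-o[2])/r[2]).round(4))
```

```text
[[ 1.000e-04 -9.509e-01 -3.094e-01  8.440e-02]
 [ 1.000e+00 -1.000e-04  5.000e-04 -6.000e-04]
 [-5.000e-04 -3.094e-01  9.509e-01 -1.589e-01]
 [ 0.000e+00  0.000e+00  0.000e+00  1.000e+00]] [[395.2   0.  312.7]
 [  0.  395.2 234.1]
 [  0.    0.    1. ]]
60 [ 0.6713 -0.1092  0.14  ]
120 [ 0.6712 -0.0762  0.14  ]
180 [ 0.6709 -0.0401  0.14  ]
240 [ 6.707e-01 -5.000e-04  1.400e-01]
```

```bash
python3 -m crank '[[[-1.5,1.1,-0.5,-2],[-3,2.2,-0.92,-4],[-4.5,3.4,-0.92,-6],[-6,4.5,-0.92,-8],[-7.5,5.6,-0.92,-10],[-8.5,6.4,-0.92,-12],[-8.5,6.4,-0.92,-14],[-8.5,6.4,-0.92,-15.4],[-8.5,6.4,-0.92,-15.4],[-8.5,6.4,-0.92,-15.4]]]'
python3 - <<'E'
from h import *
im,d,C=shot('wrist','wrist1'); P=pts('wrist',d,np.ones(d.shape,bool),C)
Q=P[(P[:,2]>.136)&(P[:,2]<.146)&(abs(P[:,0]-.577)<.035)&(abs(P[:,1]-.2)<.035)]
c,r=cv2.minEnclosingCircle((Q[:,:2]*1000).astype(np.float32)); print(len(Q),c,r,Q.mean(0).round(4),np.median(Q[:,2]),C[2])
s=arm.get_state();print(s['q'],s['eef_pos'],s['ee_rot'])
E
```

```text
t: 2.15
eef_pos: [0.515, 0.2124, 0.2496]
ee_rot: [-3.141, -0.0, -0.23]
force: [0.9, 0.0, 0.2]
width: 0.0878
gripper_force: 0.0
1545 (574.8202514648438, 197.66600036621094) 18.99138832092285 [0.5752 0.1975 0.1405] 0.14053114276988288 [0.59779866 0.19306808 0.40843916]
[ 7.42578123e-01  1.50445927e-01 -2.15719236e-01  9.14204395e-06
 -1.20459560e+00  5.98841090e-01] [0.51503927 0.21237281 0.249579  ] [-3.14156809e+00 -2.70977614e-05 -2.29373841e-01]
```

View pics/wrist1.png

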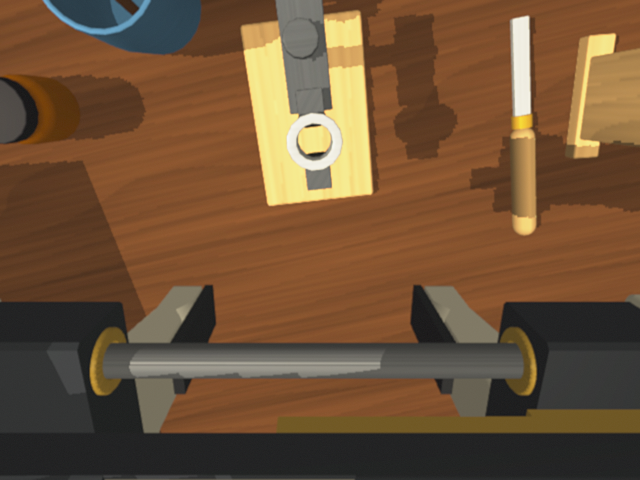

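```bash
python3 -m crank '[[[0.1,1.5,-0.8,0],[0.3,3.6,-1.6,0],[0.5,5.8,-2.64,0],[0.7,8,-2.64,0],[1,10.2,-2.64,0],[1.2,12.2,-2.64,0],[1.2,13.1,-2.64,0],[1.2,13.1,-2.64,0],[1.2,13.1,-2.64,0]]]'
python3 - <<'E'
from h import *
im,d,C=shot('wrist','wrist2'); P=pts('wrist',d,np.ones(d.shape,bool),C)
A=(abs(P[:,0]-.53)<.08)&(abs(P[:,1]+.129)<.05)
for lo,hi in ((.198,.203),(.203,.209)):
    Q=P[A&(P[:,2]>lo)&(P[:,2]<hi)]
    r=cv2.minAreaRect((Q[:,:2]*1000).astype(np.float32)); print(len(Q),r,np.median(Q,0),Q.mean(0))
for r in arm.trace('mallet_head','wrist')[:2]:
    M=pts('wrist',d,r['mask'],C); M=M[M[:,2]>.203]; print(r['score'],r['extent'],cv2.minAreaRect((M[:,:2]*1000).astype(np.float32)),np.median(M,0))
s=arm.get_state();print(s['q'],s['eef_pos'],s['ee_rot'])
E
```

```text
t: 3.32
eef_pos: [0.4706, -0.1132, 0.3155]
ee_rot: [-3.141, -0.0, -0.228]
force: [0.1, 1.0, -0.2]
width: 0.0877
gripper_force: 0.0
9 ((529.4107666015625, -131.16464233398438), (43.73633575439453, 96.63554382324219), 73.14422607421875) [ 0.55924358 -0.13562305  0.20282701] [ 0.55090618 -0.13579879  0.20275613]
9626 ((529.5237426757812, -131.5791015625), (44.08062744140625, 96.13813781738281), 75.21987915039062) [ 0.53345355 -0.13225422  0.20670771] [ 0.53229266 -0.13223979  0.20664621]
0.83 [288.9, 61.8, 64.9, 151.6] ((529.52490234375, -131.57460021972656), (44.07561492919922, 96.14434814453125), 75.2042236328125) [ 0.53345637 -0.13223727  0.20670998]
[ 1.72378424e-01 -1.11202849e-02 -2.43537327e-01 -9.25649364e-05
 -1.33838234e+00  1.17195483e+00] [ 0.47074596 -0.1126909   0.31552342] [-3.14151083e+00  3.77958234e-05 -2.26484393e-01]
```

View pics/wrist2.png

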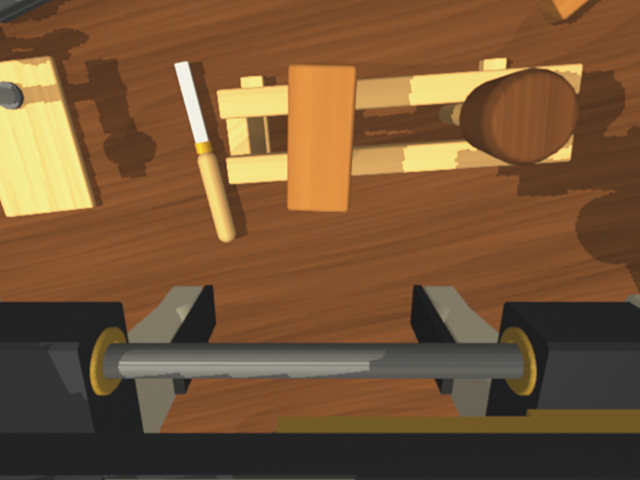

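```bash
python3 -m crank '[[[1.2,0.1,0,0.34],[2.46,0.18,0.5,0.34],[2.46,0.18,2,0.34],[2.46,0.18,3.5,0.34],[2.46,0.18,5,0.34],[2.46,0.18,5.8,0.34],[2.46,0.18,6.2,0.34],[2.46,0.18,6.2,0.34],[2.46,0.18,6.2,0.34]]]' && python3 -m crank '[[[0,0,0,0],[0,0,0,0],[0,0,0,0],[0,0,0,0],[0,0,0,0],[0,0,0,0]]]' 1 50
```

```text
t: 4.55
eef_pos: [0.5302, -0.1314, 0.1616]
ee_rot: [-3.141, -0.002, -0.256]
force: [-0.3, -0.0, 0.8]
width: 0.0874
gripper_force: 0.0
t: 5.3
eef_pos: [0.5294, -0.1317, 0.1606]
ee_rot: [3.141, 0.0, -0.257]
force: [-0.5, 0.4, 0.2]
width: 0.044
gripper_force: 50.0
```

```bash
python3 -m crank '[[[0,0,-0.5,0],[0,0,-1.5,0],[0,0,-3,0],[0,0,-4.5,0],[0,0,-6,0],[0,0,-6.6,0],[0,0,-6.6,0]]]'
python3 - <<'E'
from h import *
s=arm.get_state();print(s['q'],s['eef_pos'],s['ee_rot'],s['force'],s['moment'])
E
```

```text
t: 6.18
eef_pos: [0.5295, -0.1315, 0.326]
ee_rot: [-3.141, -0.001, -0.257]
force: [0.2, -0.3, -3.8]
width: 0.0435
gripper_force: 50.0
[ 1.15638219e-01  9.37838606e-02 -1.09709540e-01 -3.44052068e-04
 -1.36602000e+00  1.19859535e+00] [ 0.52954728 -0.13145104  0.32596119] [-3.14081222e+00 -1.07253822e-03 -2.56632922e-01] [ 0.20782538 -0.27078139 -3.76885826] [-0.11103986  0.10981686  0.02916479]
```

```bash
python3 -m crank '[[[-0.2,-1,0,0],[-0.4,-3,0,0],[-0.6,-5,0,0],[-0.9,-7,0,0],[-1.2,-9,0,0],[-1.4,-11,0,0],[-1.58,-12.5,0,0],[-1.58,-13.2,0,0],[-1.58,-13.2,1,0],[-1.58,-13.2,1,0],[-1.58,-13.2,1,0]]]'
python3 - <<'E'
from h import *
s=arm.get_state();print(s['eef_pos'],s['ee_rot'],s['force'],s['moment'])
ims=[]
for n in ('scene','side'):
    im,d,C=shot(n,n+'3'); P=pts(n,d,np.ones(d.shape,bool),C)
    A=(abs(P[:,0]-.575)<.04)&(abs(P[:,1]-.198)<.04)
    for nm,lo,hi in (('rim',.136,.146),('h1',.17,.20),('h2',.20,.25),('h3',.255,.28)):
        Q=P[A&(P[:,2]>lo)&(P[:,2]<hi)]
        if len(Q)>5: print(n,nm,len(Q),Q.mean(0).round(4),np.array(cv2.minEnclosingCircle((Q[:,:2]*1000).astype(np.float32))[0]).round(1),Q.min(0).round(4),Q.max(0).round(4),cam(n)[2])
    K,R,o=C; u=K@(R.T@(np.array([.575,.198,.16])-o)); u=(u/u[2])[:2].astype(int); print(u)
    ims.append(cv2.resize(im[u[1]-50:u[1]+50,u[0]-50:u[0]+50,::-1],(400,400),interpolation=cv2.INTER_CUBIC))
cv2.imwrite('pics/c3.png',np.hstack(ims))
E
```

```text
t: 7.55
eef_pos: [0.5751, 0.197, 0.3008]
ee_rot: [3.141, 0.0, -0.257]
force: [1.4, -0.1, -2.4]
width: 0.0437
gripper_force: 50.0
[0.57513199 0.1969884  0.30075081] [ 3.14090293e+00  2.61692426e-05 -2.57083881e-01] [ 1.37759791 -0.0801561  -2.42973728] [-0.06159944  0.03519612 -0.00317424]
scene rim 93 [0.5775 0.1986 0.1392] [575.4 198.4] [0.5562 0.1806 0.1362] [0.5948 0.2159 0.1432] [1.57385299 0.5275013  0.83833669]
scene h1 78 [0.5809 0.1989 0.1847] [577.6 197.4] [0.5722 0.1886 0.1702] [0.5862 0.206  0.1996] [1.57385299 0.5275013  0.83833669]
scene h2 140 [0.5809 0.1992 0.2242] [579.4 197.2] [0.5718 0.1883 0.2002] [0.5886 0.2062 0.2497] [1.57385299 0.5275013  0.83833669]
scene h3 66 [0.5822 0.2013 0.2656] [579.1 199.2] [0.5731 0.19   0.2552] [0.5883 0.208  0.2794] [1.57385299 0.5275013  0.83833669]
[413 243]
side rim 149 [0.574  0.2004 0.1392] [575.4 198.9] [0.5559 0.1798 0.1361] [0.5935 0.219  0.142 ] [0.38109981 1.03023944 0.80507772]
side h1 117 [0.5739 0.2037 0.1845] [575.  200.4] [0.5669 0.1944 0.1703] [0.5842 0.209  0.1998] [0.38109981 1.03023944 0.80507772]
side h2 197 [0.5742 0.2045 0.2243] [574.3 201.9] [0.5665 0.1955 0.2001] [0.5826 0.2103 0.25  ] [0.38109981 1.03023944 0.80507772]
side h3 136 [0.5744 0.205  0.2673] [575. 200.] [0.5655 0.1931 0.2551] [0.5857 0.2098 0.2797] [0.38109981 1.03023944 0.80507772]
[309 288]
```

View pics/c3.png

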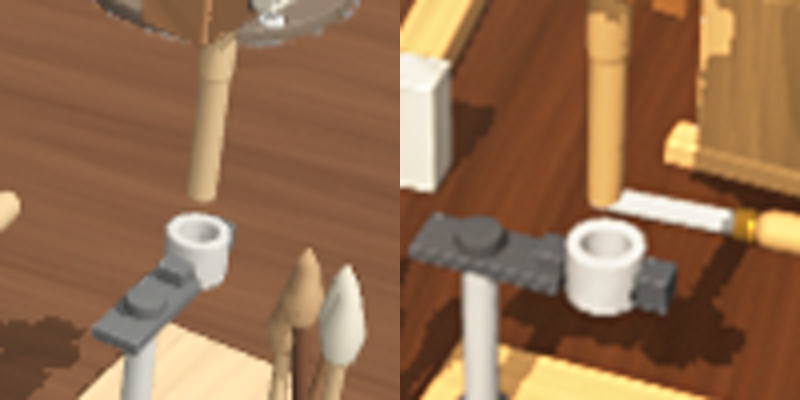

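```bash
python3 -m crank '[[[0,-0.02,0.3,0],[0,-0.02,0.6,0],[0,-0.02,0.8,0],[0,-0.02,0.9,0],[0,-0.02,0.9,0]]]'; python3 -m crank '[[[0,0,0.05,0],[0,0,0.1,0],[0,0,0.15,0],[0,0,0.15,0]]]'; python3 -m crank '[[[0,0,0.05,0],[0,0,0.1,0],[0,0,0.1,0]]]'
```

```text
t: 8.28
eef_pos: [0.5751, 0.1981, 0.2778]
ee_rot: [3.141, 0.0, -0.256]
force: [0.6, -0.2, -1.8]
width: 0.0437
gripper_force: 50.0
t: 8.78
eef_pos: [0.575, 0.1981, 0.2742]
ee_rot: [3.141, 0.0, -0.257]
force: [-0.1, -0.1, -1.8]
width: 0.0438
gripper_force: 50.0
t: 9.15
eef_pos: [0.575, 0.1981, 0.2716]
ee_rot: [3.141, 0.0, -0.257]
force: [-0.1, -0.6, -2.5]
width: 0.0443
gripper_force: 50.0
```

```bash
python3 -m crank '[[[0,0,0.1,0],[0,0,0.2,0],[0,0,0.3,0],[0,0,0.3,0]]]'; python3 -m crank '[[[0,0,0.1,0],[0,0,0.2,0],[0,0,0.2,0]]]';  python3 -m crank '[[[0,0,0.1,0],[0,0,0.2,0],[0,0,0.2,0]]]'
```

```text
t: 9.65
eef_pos: [0.575, 0.198, 0.264]
ee_rot: [3.141, 0.0, -0.257]
force: [-0.4, -0.5, -2.5]
width: 0.0438
gripper_force: 50.0
t: 10.02
eef_pos: [0.575, 0.198, 0.259]
ee_rot: [3.141, 0.0, -0.257]
force: [0.2, 0.4, -2.4]
width: 0.0437
gripper_force: 50.0
t: 10.4
eef_pos: [0.575, 0.198, 0.254]
ee_rot: [3.141, 0.0, -0.257]
force: [0.7, 0.4, -2.1]
width: 0.0442
gripper_force: 50.0
```

```bash
python3 -m crank '[[[0,0,0.1,0],[0,0,0.2,0],[0,0,0.2,0]]]'; python3 -m crank '[[[0,0,0.1,0],[0,0,0.2,0],[0,0,0.2,0]]]'
python3 - <<'E'
from h import *
im,d,C=shot('side','side4'); cv2.imwrite('pics/c4.png',cv2.resize(im[220:340,250:370,::-1],(480,480),interpolation=cv2.INTER_CUBIC))
E
```

```text
t: 10.78
eef_pos: [0.575, 0.198, 0.249]
ee_rot: [3.141, 0.0, -0.257]
force: [-0.2, 0.3, -1.9]
width: 0.0439
gripper_force: 50.0
t: 11.15
eef_pos: [0.5751, 0.1981, 0.244]
ee_rot: [3.141, 0.0, -0.257]
force: [-0.3, -0.5, -2.6]
width: 0.0438
gripper_force: 50.0
```

View pics/c4.png

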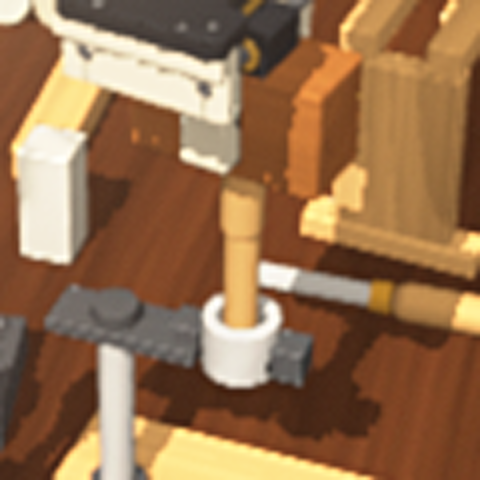

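```bash
python3 -m crank '[[[0,0,0.2,0],[0,0,0.4,0],[0,0,0.6,0],[0,0,0.8,0],[0,0,0.8,0]]]'; python3 -m crank '[[[0,0,0.2,0],[0,0,0.4,0],[0,0,0.6,0],[0,0,0.8,0],[0,0,0.8,0]]]'
python3 - <<'E'
from h import *
im,d,C=shot('side','side5'); im2,_,_=shot('scene','scene5')
cv2.imwrite('pics/c5.png',np.hstack([cv2.resize(i,(400,400),interpolation=cv2.INTER_CUBIC) for i in (im[260:340,270:350,::-1],im2[215:295,373:453,::-1])]))
E
```

```text
t: 11.82
eef_pos: [0.575, 0.198, 0.2237]
ee_rot: [3.141, 0.0, -0.257]
force: [0.3, 0.4, -1.8]
width: 0.0438
gripper_force: 50.0
t: 12.45
eef_pos: [0.575, 0.198, 0.2038]
ee_rot: [3.141, 0.0, -0.257]
force: [-0.2, -0.0, -2.4]
width: 0.0436
gripper_force: 50.0
```

View pics/c5.png

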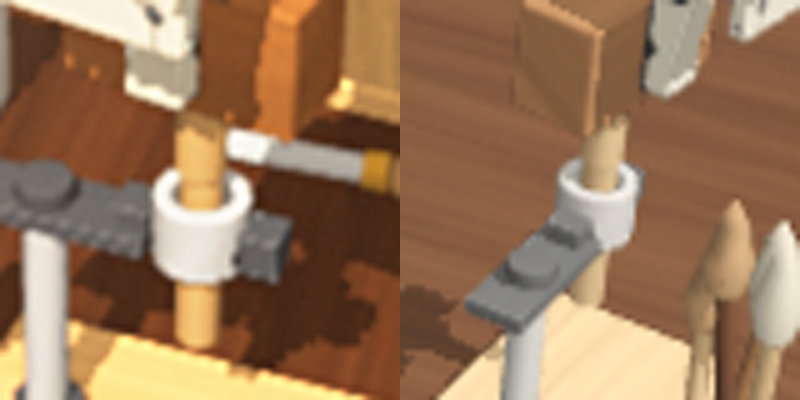

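```bash
python3 -m crank '[[[0,0,0.1,0],[0,0,0.2,0],[0,0,0.3,0],[0,0,0.4,0],[0,0,0.4,0]]]'; python3 -m crank '[[[0,0,0.1,0],[0,0,0.2,0],[0,0,0.2,0]]]'; python3 -m crank '[[[0,0,0.1,0],[0,0,0.2,0],[0,0,0.3,0],[0,0,0.3,0]]]'
```

```text
t: 13.18
eef_pos: [0.5751, 0.1981, 0.194]
ee_rot: [3.141, 0.0, -0.257]
force: [0.1, -0.1, -1.9]
width: 0.044
gripper_force: 50.0
t: 13.55
eef_pos: [0.5751, 0.1981, 0.189]
ee_rot: [3.141, 0.0, -0.257]
force: [-0.9, 0.3, -2.6]
width: 0.0437
gripper_force: 50.0
t: 14.05
eef_pos: [0.5751, 0.1981, 0.1815]
ee_rot: [3.141, 0.0, -0.257]
force: [-0.5, -0.5, -1.3]
width: 0.0439
gripper_force: 50.0
```

Thick part is in the hole with no contact; now the shoes.

```bash
python3 -m crank '[[[0,0,0.1,0],[0,0,0.2,0],[0,0,0.2,0]]]'; python3 -m crank '[[[0,0,0.1,0],[0,0,0.2,0],[0,0,0.2,0]]]'; python3 -m crank '[[[0,0,0.1,0],[0,0,0.2,0],[0,0,0.2,0]]]'
```

```text
t: 14.42
eef_pos: [0.5751, 0.1981, 0.1765]
ee_rot: [3.141, 0.0, -0.257]
force: [-1.1, 1.3, -2.5]
width: 0.0437
gripper_force: 50.0
t: 14.8
eef_pos: [0.5752, 0.1982, 0.1716]
ee_rot: [-3.141, -0.0, -0.257]
force: [0.0, 0.5, -2.2]
width: 0.0437
gripper_force: 50.0
t: 15.18
eef_pos: [0.5752, 0.1983, 0.1665]
ee_rot: [-3.141, -0.0, -0.257]
force: [-0.1, 1.3, 0.4]
width: 0.0438
gripper_force: 50.0
```

```bash
python3 -m crank '[[[0,0,0.1,0],[0,0,0.2,0],[0,0,0.2,0]]]'; python3 -m crank '[[[0,0,0.1,0],[0,0,0.2,0],[0,0,0.2,0]]]'; python3 -m crank '[[[0,0,0.08,0],[0,0,0.12,0],[0,0,0.12,0]]]'
```

```text
t: 15.55
eef_pos: [0.5749, 0.1982, 0.1612]
ee_rot: [3.141, 0.001, -0.257]
force: [0.3, 1.4, -0.1]
width: 0.0436
gripper_force: 50.0
t: 15.92
eef_pos: [0.5748, 0.1981, 0.1562]
ee_rot: [3.141, 0.001, -0.257]
force: [-0.3, 1.5, -0.2]
width: 0.044
gripper_force: 50.0
t: 16.3
eef_pos: [0.575, 0.198, 0.1537]
ee_rot: [3.141, 0.0, -0.257]
force: [0.2, 1.6, 1.7]
width: 0.0438
gripper_force: 50.0
```

```bash
python3 -m crank '[[[0,0,0.06,0],[0,0,0.06,0]]]'; python3 -m crank '[[[0,0,0.04,0],[0,0,0.04,0]]]'; python3 -m crank '[[[0,0,0.02,0],[0,0,0.02,0]]]'
```

```text
t: 16.55
eef_pos: [0.575, 0.1981, 0.1521]
ee_rot: [3.142, 0.0, -0.257]
force: [-0.1, 0.8, 1.7]
width: 0.0438
gripper_force: 50.0
t: 16.8
eef_pos: [0.5751, 0.1981, 0.1512]
ee_rot: [-3.142, 0.0, -0.257]
force: [-1.1, 0.8, 2.5]
width: 0.044
gripper_force: 50.0
t: 17.05
eef_pos: [0.5751, 0.1981, 0.1508]
ee_rot: [-3.142, -0.0, -0.257]
force: [-0.2, 0.2, 3.9]
width: 0.0438
gripper_force: 50.0
```

```bash
python3 -m crank '[[[0,0,0.02,0],[0,0,0.02,0]]]'; python3 -m crank '[[[0,0,0.02,0],[0,0,0.02,0]]]'
```

```text
t: 17.3
eef_pos: [0.5752, 0.1981, 0.1506]
ee_rot: [-3.141, -0.0, -0.256]
force: [-1.3, -0.1, 5.1]
width: 0.0438
gripper_force: 50.0
t: 17.55
eef_pos: [0.5752, 0.1981, 0.1505]
ee_rot: [-3.141, -0.0, -0.256]
force: [-3.2, -0.5, 8.1]
width: 0.0436
gripper_force: 50.0
```

```bash
python3 -m crank '[[[0,0,0.02,0],[0,0,0.02,0]]]'; python3 -m crank '[[[0,0,0.02,0],[0,0,0.02,0]]]'
python3 - <<'E'
from h import *
print(arm.get_state()['force'],arm.get_state()['moment'])
im,d,C=shot('side','side6'); im2,_,_=shot('scene','scene6')
cv2.imwrite('pics/c6.png',np.hstack([cv2.resize(i,(400,400),interpolation=cv2.INTER_CUBIC) for i in (im[255:335,270:350,::-1],im2[215:295,373:453,::-1])]))
E
```

```text
t: 17.8
eef_pos: [0.5752, 0.1981, 0.1505]
ee_rot: [-3.141, -0.001, -0.256]
force: [-2.8, -0.4, 11.4]
width: 0.0437
gripper_force: 50.0
t: 18.05
eef_pos: [0.5752, 0.1981, 0.1505]
ee_rot: [-3.141, -0.001, -0.256]
force: [-5.8, -0.5, 14.2]
width: 0.044
gripper_force: 50.0
[-5.78667116 -0.53537141 14.17179985] [-0.28239026  2.16102664 -0.03863686]
```

View pics/c6.png

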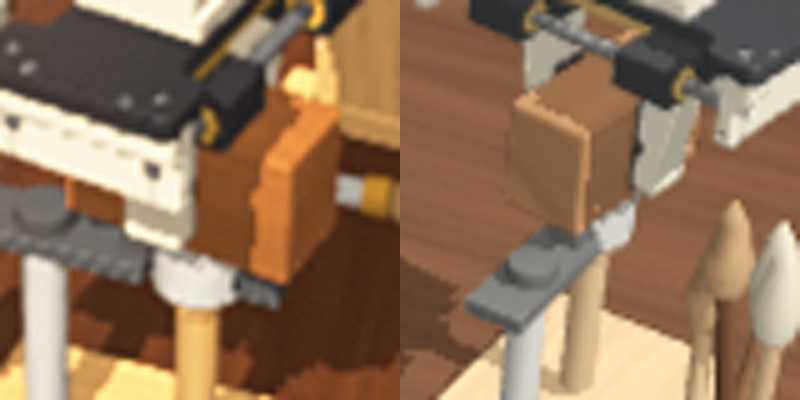

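```bash
python3 -m crank '[[[0,0,-0.04,0],[0,0,-0.04,0]]]'; python3 -m crank '[[[0,0,0,0],[0,0,0,0],[0,0,0,0],[0,0,0,0],[0,0,0,0],[0,0,0,0]]]' 0; python3 -m crank '[[[0,0,-0.5,0],[0,0,-1.5,0],[0,0,-3,0],[0,0,-4.5,0],[-1,0,-5,0],[-2.6,0,-5,0],[-2.6,0,-5,0],[-2.6,0,-5,0]]]'
python3 - <<'E'
from h import *
im,d,C=shot('wrist','wrist7'); im2,d2,C2=shot('side','side7'); im3,d3,C3=shot('scene','scene7')
for n,dd,CC in (('wrist',d,C),('side',d2,C2)):
    P=pts(n,dd,np.ones(dd.shape,bool),CC); A=(abs(P[:,0]-.575)<.06)&(abs(P[:,1]-.198)<.05)&(P[:,2]>.18)&(P[:,2]<.215)
    Q=P[A&(P[:,2]>.19)]; print(n,len(Q),cv2.minAreaRect((Q[:,:2]*1000).astype(np.float32)),np.median(Q[:,2]))
    X=np.c_[Q[:,:2]-Q[:,:2].mean(0),np.ones(len(Q))]; print('tilt',np.linalg.lstsq(X,Q[:,2],rcond=None)[0])
cv2.imwrite('pics/c7.png',np.hstack([cv2.resize(i,(400,400),interpolation=cv2.INTER_CUBIC) for i in (im2[245:345,260:360,::-1],im3[205:305,363:463,::-1])]))
E
```

```text
t: 18.4
eef_pos: [0.5752, 0.1981, 0.1506]
ee_rot: [-3.141, -0.001, -0.256]
force: [-3.0, 0.3, 9.1]
width: 0.044
gripper_force: 50.0
t: 19.15
eef_pos: [0.5751, 0.1981, 0.1498]
ee_rot: [-3.142, 0.0, -0.257]
force: [-0.7, 0.0, 0.1]
width: 0.0873
gripper_force: 0.0
t: 20.15
eef_pos: [0.5125, 0.2148, 0.2759]
ee_rot: [-3.14, -0.001, -0.256]
force: [0.4, -0.1, 0.3]
width: 0.0876
gripper_force: 0.0
wrist 12241 ((575.4727172851562, 198.33421325683594), (44.169837951660156, 95.67565155029297), 75.26974487304688) 0.1967394341436005
tilt [-0.00106635  0.00043842  0.196694  ]
side 812 ((574.8329467773438, 199.80551147460938), (49.88737106323242, 96.34913635253906), 76.40078735351562) 0.19556061065601554
tilt [-0.00291715 -0.03362892  0.1952868 ]
```

View pics/c7.png

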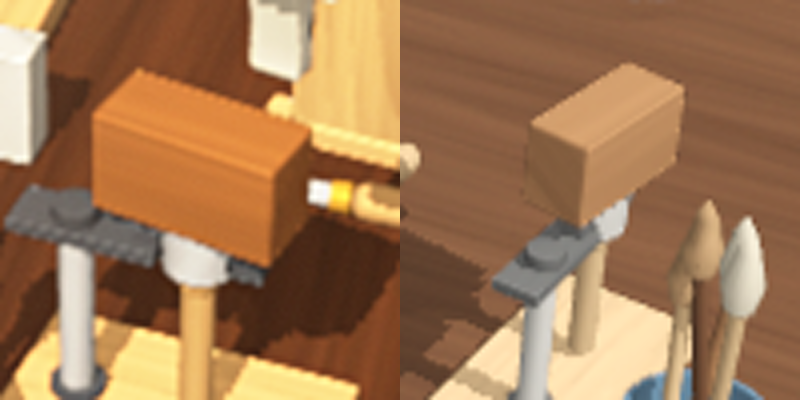

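```bash
python3 -c "
from station import arm
print(arm.job_done())"
```

```text
the job is handed in; nothing more can be done
None
```

The square-headed mallet is in the collar with its head flat on the rim (top measured at 196.7 mm against 196 mm expected, no measurable tilt) and let go; the push stayed around 14 N by the wrist readings, the gripper was clear, and I handed the job in just after 20 s.

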